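# Spray the basket of remote shells and hang it up to drip

### The job

The wire basket of remote-control shells stands on the drip tray in front of the cleaner canister's nozzle. Leaving it there, spray it: press the canister's sprung cap all the way down and let it spring back up. Then hang the basket by its handle on the hook of the drip stand, so that it hangs level and still and nothing else holds it; leave the other things on the bench where they are.

Things in the scene. Friction and masses are not known exactly. Their poses are not given: they have to be found in the camera images.
- station: fixed spray station, left or right on the bench: black drip tray 260 x 170 mm, rim 12 mm high, with an aluminium canister (66 mm diameter, shoulder 172 mm above the bench) clamped upright at one end. Origin on the bench; x runs from the tray's basket end to the canister, whose axis is at x = +75 mm, y = 0; the nozzle points along -x at the basket
- tray (a point): centre of the basket's place on the drip tray, on the tray's floor, 6 mm above the bench, 145 mm from the canister's axis
- cap_top (a point): centre of the top face of the canister's round grey nozzle cap (29 mm diameter on top, 20 mm tall, nozzle sticking out 22 mm to the basket's side); 194 mm above the bench when up; moves down with the cap
- cap (a joint): how far the sprung cap is pressed, m: 0 up, 0.008 fully down; it needs about 2.7 N to start and 6 N fully down, and springs back when let go
- basket: loose wire basket 72 (x) x 110 (y) x 45 mm, 0.25 kg, shells fixed in it. Origin: centre of underside. Handle: black grip block 16 (x) x 46 (y) x 30 mm, its underside 112 mm up, on two 5.6 mm wires at y = +-17.5 mm (upright above 85 mm, splayed to the short sides below). The loop under it is open along x. Grip it from above by its ends (46 mm, along y: the hook passes between the fingers)
- loop (a point): centre of the underside of the basket's grip block (top of the loop, 29 mm clear between the wires; it rests on the hook), 112 mm above the basket's origin; axes as the basket
- hookstand: fixed drip stand, left or right: base plate 150 x 110 x 10 mm, 14 mm post at x = +62 mm, 190 mm tall, and a round 8 mm hook bar running level from the post along -x, centre 166 mm up, to x = -40 mm; its tip turns up to 184 mm at x = -46 mm. Origin on the bench under the bar. Slide the basket's loop over the tip along +x (basket x along the bar, either way round), then lower it
- hook (a point): point on the top line of the hook bar, 170 mm above the bench, over the stand's origin: a good place for the loop's underside; axes as the stand
- spare_can: bystander: closed 66 mm diameter, 165 mm tall aluminium can without a nozzle, standing loose; origin under its centre
- fob0: bystander: loose black remote-control shell, 60 x 32 x 14 mm, lying flat
- fob1: bystander: another such shell
- fob2: bystander: another such shell
- driver: bystander: blue power screwdriver lying on the bench, about 210 mm long, 38 mm thick
- screw_bin: bystander: black open bin of screws, 150 x 100 x 70 mm
- tape_roll: bystander: roll of tape lying flat, 90 mm diameter, 24 mm tall
- carton: bystander: small cardboard box, 100 x 80 x 60 mm

How it is judged:
By the outcome, as a careful person would: the job done as asked, in the order asked, and still so for the second after the job is handed in, with the robot touching nothing.
It also fails if it takes over 54 s, if anything falls off the work surface, if the arm or the gripper's body presses on something with over 40 N, if the wrist force passes 120 N, or if a joint passes its speed limit or range.

### The arm

A 7-joint arm with a two-finger parallel gripper is mounted at the origin on the work surface. World frame = base frame: x ahead of the robot, y to its left, z up, the work surface at z = 0. Lengths are in mm, angles in rad, forces in N, time in s.
With the tool pointing down it reaches from about 400 to 875 mm from the base axis. Payload 4.4 kg.
Tool frame: the origin (TCP) lies midway between the tips of the shut fingers; the grasp point (between the pads) lies 19 mm behind it; z points along the fingers, y is the line along which they close (so a half turn about z gives the same grasp; the last joint's range is limited). The gripper opens to 85 mm and grips with 20 to 120 N. Pads are 22 mm wide; open, the fingers measure 114 mm over their backs; the gripper's body (76 mm by 85 mm) begins 54 mm behind the grasp point. The pads swing forward as they close: fully open they stand 13 mm farther back than shut.
Start: joints at [-1.195, 0.628, 0.038, 1.517, -0.027, 0.996, -0.02], TCP at [277.898, 587.614, 231.313] pointing down, gripper open.
Joint ranges: [-3.06, 3.06], [-0.37, 2.12], [-1.25, 1.32], [0.18, 2.47], [-1.1, 4.24], [0.23, 1.98], [-2.94, 2.94]. Speed limits (rad/s): [2.57, 2.57, 3.14, 3.14, 3.14, 3.14, 3.14].

### API

Orientations are given as [roll, pitch, yaw] about the fixed x, y, z axes, in that order (R = Rz(yaw) Ry(pitch) Rx(roll)).
In Python, from cell import ctrl gives the robot as it stands.
- The arm moves only by the shell command python3 -m crank 'ROWS' [OPENING]. ROWS is JSON, a list that holds one entry, the list of rows, each a list of 4 numbers: the shift along the tool's x, y, z normalised to -1 to 1, where 1 is 2.5 cm, then the turn about the tool's z normalised to -1 to 1, where 1 is 0.08 rad. In form: [[[dx, dy, dz, turn], ...]]. A call has 1 to 12 rows; each row shifts and turns the commanded pose from where the row before left it, along the tool's axes as they then stand; what a row does not reach is not made up. A row lasts 1/12 s, in which the tool goes at most 41.7 mm and 7.16 degrees, less where a joint would pass 70% of its speed; a pose out of reach is approached as far as the arm can. A call with a number of a shift or a turn outside -1 to 1 is refused whole. A call with a gripper value outside its range is refused whole. OPENING is the closure, from -1 (fully open) to 1 (shut), set as the call begins (- or left out, the last holds). The fingers move at their own pace and stop on an object; the grip force is fixed at half the most. Time passes only in rows, so rows that do not move let the fingers close. It gives the time, the measured TCP pose, the force, the opening and the grip force at its end, in the units of the state.
- ctrl.read_state(): the state, without advancing time (a new reading comes with each control period).
- ctrl.get_image(name): name is "scene" or "top" or "wrist"; returns a dict with "img" (420x560x3 uint8, red, green, blue), "intrinsics" (3x3 intrinsics, pixels), "extrinsics" (4x4, takes a point from camera to world coordinates). Camera axes: x right, y up, looking along -z (the intrinsics and any distortion apply to the point x, -y, -z); pixel columns grow to the right and rows downward; lengths in mm; the calibration is good to about 2 mm. A picture is of the moment at which its call begins. There is no depth.
- ctrl.finish_job(): hands the job in; it is judged then, once.
Trained networks look in the newest picture that a camera, given by its name, has taken for a name from the list of things; names that differ only in an ending like _2 or _b are one class to them, and where a whole thing is asked for, a point or a joint stands for the part that bears it (a point fixed in the world has none). Each returns a list of dicts, best first, with "confidence" (0 to 1); they miss things now and then, are a little off and sometimes report something else, mostly with a low value. They report only what shows in the picture. A call takes as long as a camera call.
- ctrl.find_in(camera, target): "position" ([row, column] in pixels, amid what is visible of it).
- ctrl.trace(camera, target): "mask" (420x560 bool, what is visible of it) and "position" ([row, column] in pixels, amid what is visible of it).
- ctrl.place_of(camera, target): "position" ([row, column] in pixels: a listed point, or the origin of a listed thing).
The state is a dict: "clock": time; "qpos": joint angles; "qd": joint speeds; "tau": joint torques, N m; "eef_pos": TCP position; "tool_rot": TCP orientation; "force": force on the tool from outside, world axes, zero at the start; "torque": the same for the moment, N m; "width": finger opening in mm; "gripper_force": force on a finger pad.
Only numpy, scipy, OpenCV 4.12 (cv2) and the standard library are available. Lean on these libraries where they do the work, as an engineer would, in place of code of your own. Each camera call takes 0.05 s, during which the arm holds its last target. There are 200 camera calls.

## Working session

There is one attempt and no reset: what is moved stays moved. The work goes in short steps, Python scripts to look and compute and a shell command to move; the robot and the scene stay as the last step left them, time stands still between calls to the robot, and variables do not carry over. Pictures are saved under pics/ and viewed, at most 13 in all, crops included, and the job is handed in when it is done.

```bash
ls; mkdir -p pics
cat > h.py <<'E'
import numpy as np, cv2
from cell import ctrl
def ray(im,p):
    K=np.array(im["intrinsics"]);E=np.array(im["extrinsics"])
    r,c=p; d=np.array([(c-K[0,2])/K[0,0],-(r-K[1,2])/K[1,1],-1.0])
    return E[:3,3],E[:3,:3]@d
def at(im,p,z):
    o,d=ray(im,p); return o+d*(z-o[2])/d[2]
def proj(im,P):
    K=np.array(im["intrinsics"]);E=np.array(im["extrinsics"])
    q=E[:3,:3].T@(np.array(P)-E[:3,3]); return (K[1,2]-K[1,1]*q[1]/-q[2], K[0,2]+K[0,0]*q[0]/-q[2])
def tri(rs):
    A=np.zeros((3,3));b=np.zeros(3)
    for o,d in rs:
        d=d/np.linalg.norm(d);M=np.eye(3)-np.outer(d,d);A+=M;b+=M@o
    return np.linalg.solve(A,b)
E
python3 - <<'E'
from h import *
Z=dict(tray=6,cap_top=194,loop=118,hook=170,basket=6,hookstand=0,station=0)
I={c:ctrl.get_image(c) for c in("scene","top")}
for c in I: cv2.imwrite(f"pics/{c}.png",I[c]["img"][:,:,::-1]); print(c,np.round(I[c]["extrinsics"],2).tolist())
for n,z in Z.items():
    R=[]
    for c in I:
        for k in ctrl.place_of(c,n)[:2]:
            print(n,c,np.round(k["position"],1),round(k["confidence"],2),np.round(at(I[c],k["position"],z),1))
            R.append(ray(I[c],k["position"]))
    if len(R)==2: print("   tri",np.round(tri(R),1))
s=ctrl.read_state(); print(s["clock"],s["eef_pos"],s["tool_rot"],s["width"],s["force"])
E
```

```text
pics
scene [[-0.01, -0.81, 0.59, 1532.27], [1.0, -0.02, -0.0, -22.54], [0.01, 0.59, 0.81, 1417.81], [0.0, 0.0, 0.0, 1.0]]
top [[0.01, 0.98, -0.18, 350.54], [-1.0, 0.01, -0.01, -13.51], [-0.01, 0.18, 0.98, 1288.04], [0.0, 0.0, 0.0, 1.0]]
tray scene [191.4 225.6] 0.62 [ 426.9 -199.     6. ]
tray top [192.4 129.7] 0.71 [617. 453.   6.]
tray top [253.5 338. ] 0.6 [ 434.4 -181.1    6. ]
cap_top scene [197.3 222.4] 0.58 [ 598.9 -184.1  194. ]
cap_top top [190.8 346.3] 0.68 [ 585.  -181.2  194. ]
cap_top top [260.4 272.6] 0.3 [403.8   9.4 194. ]
loop scene [175.2 225. ] 0.74 [ 440.3 -192.6  118. ]
loop top [250.7 344.4] 0.98 [ 434.8 -184.   118. ]
   tri [ 435.3 -189.2  111.3]
hook scene [182.3 334.1] 0.7 [506.3 191.4 170. ]
hook top [217.4 205.7] 0.89 [516.5 187.6 170. ]
   tri [515.  187.7 180.2]
basket scene [194.1 231. ] 0.57 [ 439.4 -177.5    6. ]
basket top [259.6 270.9] 0.42 [415.2  18.5   6. ]
   tri [430.5 -79.2  16.7]
hookstand scene [213.7 326.5] 0.59 [518.2 182.6   0. ]
hookstand top [225.8 216.9] 0.9 [516.2 183.2   0. ]
   tri [516.5 183.3  -2.3]
station scene [183.9 335.5] 0.69 [374.5 225.5   0. ]
station scene [231.  152.1] 0.68 [ 609.6 -450.4    0. ]
station top [231.  340.5] 0.66 [ 502.5 -190.7    0. ]
station top [154.2 289. ] 0.17 [742.5 -34.7   0. ]
0.8 [277.87591644 587.6199332  231.30669596] [ 3.14158725e+00 -4.94966723e-05  2.69979735e+00] 85.80641572647411 [-0.31421218  0.33077125  0.16274221]
```

View pics/scene.png

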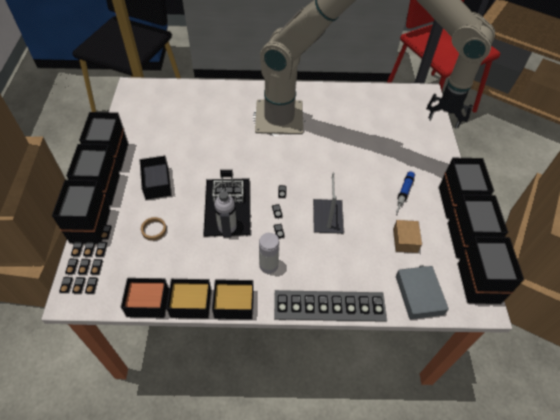

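View pics/top.png

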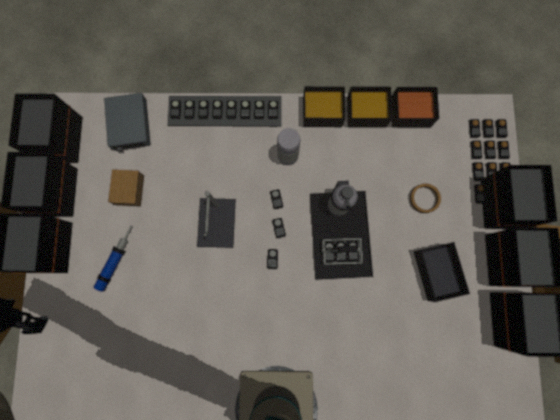

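The views agree on the layout. The station is on the right: basket at about (434, -184), cap at about (590, -182), tray +x pointing away from the robot. The hook stand is at about (516, 185) with its post on the far side. I'll move there and refine with the wrist camera.

```bash
python3 -m crank '[[[-0.5,-1,-0.3,-1],[-0.5,-1,-0.3,-1],[-0.5,-1,-0.3,-1],[-0.5,-1,-0.3,-1],[-0.5,-1,-0.3,-1],[-0.4,-1,-0.3,-0.52],[-0.3,-1,-0.3,0],[-0.3,-1,-0.3,0],[-0.3,-1,0,0],[-0.3,-1,0,0],[-0.3,-1,0,0],[-0.3,-1,0,0]]]' 1
python3 -m crank '[[[-0.2,-1,0,0],[-0.2,-1,0,0],[-0.2,-1,0,0],[-0.2,-1,0,0],[-0.2,-1,0,0],[-0.2,-1,0,0]]]'
cat > look.py <<'E'
from h import *
import sys
I=ctrl.get_image("wrist"); cv2.imwrite(f"pics/{sys.argv[1]}.png",I["img"][:,:,::-1]); print(np.round(I["extrinsics"],3).tolist(),np.round(I["intrinsics"],1).tolist())
np.save(f"pics/{sys.argv[1]}",I,allow_pickle=True)
Z=dict(tray=6,cap_top=194,loop=118,hook=170,basket=6,hookstand=0)
for n in sys.argv[2:]:
    for k in ctrl.place_of("wrist",n)[:2]:
        print(n,np.round(k["position"],1),round(k["confidence"],2),np.round(at(I,k["position"],Z[n]),1))
s=ctrl.read_state(); print(s["clock"],s["eef_pos"],s["tool_rot"],s["width"],s["force"])
E
python3 look.py w1 hook hookstand
```

```text
clock: 1.8
eef_pos: [357.2, 274.4, 291.6]
tool_rot: [3.141, 0.001, 3.141]
force: [0.9, -0.5, 1.0]
width: -0.2
gripper_force: 0.0
clock: 2.3
eef_pos: [387.0, 124.4, 291.6]
tool_rot: [3.141, 0.001, 3.141]
force: [-0.3, -0.5, 0.6]
width: -0.2
gripper_force: 0.0
[[0.001, -0.947, -0.322, 304.337], [1.0, 0.001, 0.001, 125.319], [-0.001, -0.322, 0.947, 434.501], [0.0, 0.0, 0.0, 1.0]] [[297.8, 0.0, 279.4], [0.0, 297.8, 208.0], [0.0, 0.0, 1.0]]
hook [316.7 338. ] 0.8 [517.5 187.7 170. ]
hookstand [246.2 316.5] 0.95 [517.5 184.5   0. ]
hookstand [202.4  71.1] 0.32 [ 443.  -194.4    0. ]
2.45 [387.25260644 124.02932205 291.5913567 ] [-3.14156460e+00  6.38784212e-04  3.13703279e+00] -0.06015921911245352 [0.23010673 0.60132677 0.41159534]
```

View pics/w1.png

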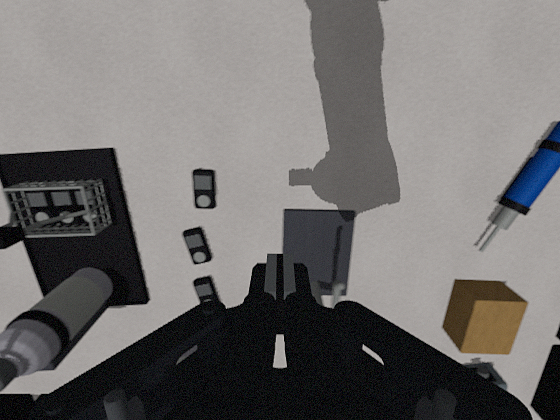

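```bash
python3 -m crank '[[[-0.4,-1,0,0],[-0.4,-1,0,0],[-0.3,-1,0,0],[-0.3,-1,0,0],[-0.2,-1,0,0],[0,-1,0,0],[0,-1,0,0],[0,-1,0,0],[0,-1,0,0],[0,-1,0,0],[0,-1,0,0],[0,-1,0,0]]]'
python3 look.py w2 loop cap_top tray basket
```

```text
clock: 3.45
eef_pos: [427.6, -174.2, 291.4]
tool_rot: [3.141, 0.001, -3.14]
force: [-0.6, -0.4, -0.0]
width: 0.2
gripper_force: 0.0
[[-0.001, -0.947, -0.322, 344.845], [1.0, -0.001, 0.0, -173.534], [-0.0, -0.322, 0.947, 434.294], [0.0, 0.0, 0.0, 1.0]] [[297.8, 0.0, 279.4], [0.0, 297.8, 208.0], [0.0, 0.0, 1.0]]
loop [199.9 264.8] 0.98 [ 443.1 -189.9  118. ]
loop [350.7 269.2] 0.63 [ 654.8 -187.1  118. ]
cap_top [352.9 267.7] 0.6 [ 583.2 -185.4  194. ]
tray [167.6 266.9] 0.85 [ 428.8 -191.8    6. ]
basket [179.5 270.2] 0.92 [ 446.4 -187.2    6. ]
3.7 [ 427.29385265 -172.79146729  291.15185275] [ 3.14046873e+00 -9.72588168e-05 -3.14006499e+00] -0.020802477720646705 [0.82795476 0.00558879 0.08238965]
```

View pics/w2.png

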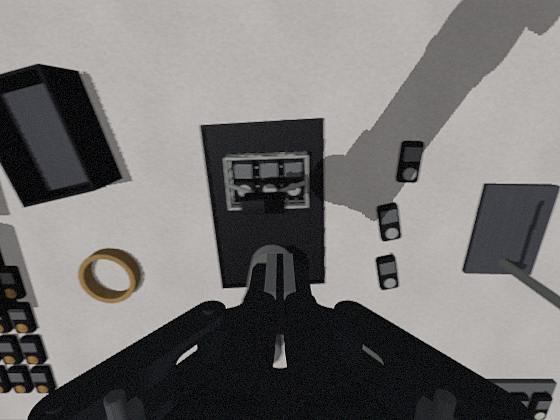

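w2 shows the tray's near edge at rows 118–126, cols 202–324, and the basket's black grip block at about (203, 262). The stand's base is at the right, and the shut fingers hide the cap. I'll get the station and stand poses from the outlines of the dark plates.

```bash
cat > fit.py <<'E'
from h import *
W={"w1":np.load("pics/w1.npy",allow_pickle=True).item(),"w2":np.load("pics/w2.npy",allow_pickle=True).item(),"top":ctrl.get_image("top")}
# rectify each image onto plane z on a 1mm grid and fit edges
def rect(I,z,x0,x1,y0,y1):
    X,Y=np.meshgrid(np.arange(x0,x1),np.arange(y0,y1),indexing="ij")
    K=np.array(I["intrinsics"]);E=np.array(I["extrinsics"])
    q=(np.stack([X,Y,np.full_like(X,z)],-1)-E[:3,3])@E[:3,:3]
    u=K[0,2]+K[0,0]*q[...,0]/-q[...,2]; v=K[1,2]-K[1,1]*q[...,1]/-q[...,2]
    return cv2.remap(I["img"],u.astype("f4"),v.astype("f4"),1)
out=[]
for n,z,b in(("w2",12,(350,650,-310,-60)),("top",12,(350,650,-310,-60)),("w1",10,(400,640,90,280)),("w2",10,(400,640,90,280)),("top",10,(400,640,90,280))):
    g=rect(W[n],z,*b); gy=cv2.cvtColor(g,7); m=(gy<(75 if z==12 else 100)).astype("u1")
    m=cv2.morphologyEx(m,cv2.MORPH_OPEN,np.ones((7,7)))
    # edge lines: per row (x) first/last of mask
    L=[];R=[]
    x0=450-b[0] if z==10 else 380-b[0]
    for i in range(x0,x0+(130 if z==10 else 130)):
        j=np.where(m[i])[0]
        if len(j)>20: L.append((i+b[0],j[0]+b[2]));R.append((i+b[0],j[-1]+b[2]))
    for nm,S in(("lo",L),("hi",R)):
        if len(S)<10: continue
        vx,vy,px,py=cv2.fitLine(np.array(S,"f4"),cv2.DIST_HUBER,0,.01,.01).ravel()
        if vx<0:vx,vy=-vx,-vy
        print(n,z,nm,"yaw",round(float(np.arctan2(vy,vx)),4),"y at x=450/517:",round(float(py+(450-px)*vy/vx),1),round(float(py+(517-px)*vy/vx),1))
    yc=-190 if z==12 else 184
    N=[];F=[]
    for j in range(yc-35-b[2],yc+36-b[2]):
        i=np.where(m[:,j])[0]
        if len(i): N.append((i[0]+b[0],j+b[2]));F.append(i[-1]+b[0])
    vx,vy,px,py=cv2.fitLine(np.array(N,"f4"),cv2.DIST_HUBER,0,.01,.01).ravel()
    if vy<0:vx,vy=-vx,-vy
    print("   near edge yaw",round(float(np.arctan2(-vx,vy)),4),"x at yc",round(float(px+(yc-py)*vx/vy),1),"far med",np.median(F))
    out.append(cv2.resize(g,(380,380))[:,:,::-1])
out.append(np.zeros_like(out[0]))
cv2.imwrite("pics/rect.png",cv2.resize(np.vstack([np.hstack(out[:3]),np.hstack(out[3:])]),(800,533)))
E
python3 fit.py
```

```text
w2 12 lo yaw 0.0573 y at x=450/517: -277.0 -273.1
w2 12 hi yaw 0.0558 y at x=450/517: -110.0 -106.3
   near edge yaw 0.0648 x at yc 364.0 far med 649.0
top 12 lo yaw 0.1276 y at x=450/517: -261.8 -253.3
top 12 hi yaw 0.0639 y at x=450/517: -104.6 -100.3
   near edge yaw -0.2579 x at yc 357.2 far med 641.0
w1 10 lo yaw -0.4196 y at x=450/517: 143.1 113.2
w1 10 hi yaw -0.0255 y at x=450/517: 238.5 236.7
   near edge yaw 0.8661 x at yc 434.5 far med 639.0
w2 10 lo yaw -0.0267 y at x=450/517: 126.3 124.6
w2 10 hi yaw 0.0 y at x=450/517: 279.0 279.0
   near edge yaw 0.0 x at yc 452.0 far med 601.0
top 10 lo yaw -0.0174 y at x=450/517: 131.6 130.5
top 10 hi yaw -0.0246 y at x=450/517: 241.2 239.5
   near edge yaw -0.0228 x at yc 451.5 far med 600.0
```

View pics/rect.png

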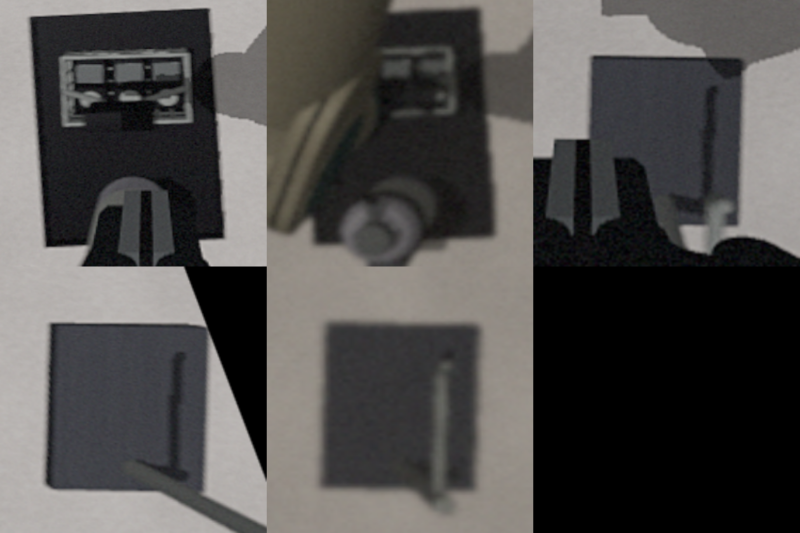

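The tray's yaw is about 0.058 rad and the stand's is about -0.022. Next I'll look at the cap from a spot where the fingers don't hide it.

```bash
python3 -m crank '[[[-0.8,0.9,-0.3,-0.7],[-0.8,0.9,-0.3,0],[-0.5,0.8,-0.3,0],[-0.3,0.3,0,0],[0,0,0,0],[0,0,0,0]]]'
python3 look.py w3 loop cap_top tray basket
```

```text
clock: 4.25
eef_pos: [483.3, -99.4, 313.3]
tool_rot: [-3.141, -0.001, -3.084]
force: [0.6, -0.7, -0.0]
width: -0.2
gripper_force: 0.0
[[-0.057, -0.946, -0.32, 401.087], [0.998, -0.054, -0.017, -103.2], [-0.001, -0.32, 0.947, 456.374], [0.0, 0.0, 0.0, 1.0]] [[297.8, 0.0, 279.4], [0.0, 297.8, 208.0], [0.0, 0.0, 1.0]]
loop [143.3 202.1] 0.68 [ 444.1 -187.8  118. ]
cap_top [288.2 191.1] 0.89 [ 581.4 -183.9  194. ]
tray [127.1 220.5] 0.78 [ 433.4 -188.3    6. ]
basket [132.1 220.1] 0.84 [ 440.5 -188.9    6. ]
4.5 [ 483.15667388 -100.94039766  313.59039151] [-3.14132400e+00 -8.26057492e-04 -3.08802209e+00] 0.24209833787948148 [-0.45914846  0.31309763  0.54877943]
```

View pics/w3.png

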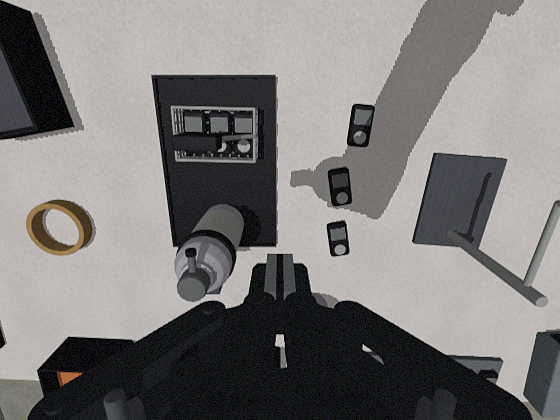

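In w3 the cap's top disc is at about (287, 192), which at 194 mm gives (581.5, -184). The grip block is at about (143, 200). I'll move over the cap and stop 10 mm above it.

```bash
python3 -m crank '[[[-0.94,-0.9,0,0],[-0.94,-0.9,0,0],[-0.93,-0.89,0.4,0],[-0.93,-0.89,0.9,0],[0,0,1,0],[0,0,1,0],[0,0,1,0],[0,0,0,0],[0,0,0,0]]]'
python3 - <<'E'
from h import *
P=[np.array(ctrl.read_state()["eef_pos"])]
I=ctrl.get_image("wrist");cv2.imwrite("pics/w4.png",I["img"][:,:,::-1])
S=ctrl.get_image("scene");cv2.imwrite("pics/s4.png",cv2.resize(S["img"][150:250,170:290,::-1],None,fx=6,fy=6,interpolation=2)[:600])
P.append(np.array(ctrl.read_state()["eef_pos"]));print(np.mean(P,0),ctrl.read_state()["tool_rot"],proj(S,P[1]),proj(S,(581.5,-184.5,194)))
E
```

```text
clock: 5.25
eef_pos: [581.1, -184.4, 205.4]
tool_rot: [3.141, -0.003, -3.087]
force: [0.3, -0.2, 0.6]
width: -0.4
gripper_force: 0.0
[ 582.11615699 -184.49782345  206.64523505] [-3.14061492e+00  2.23308400e-03 -3.08639740e+00] (np.float64(190.89277993204234), np.float64(222.30873253626817)) (np.float64(193.11743728721564), np.float64(222.69738870164886))
```

View pics/s4.png

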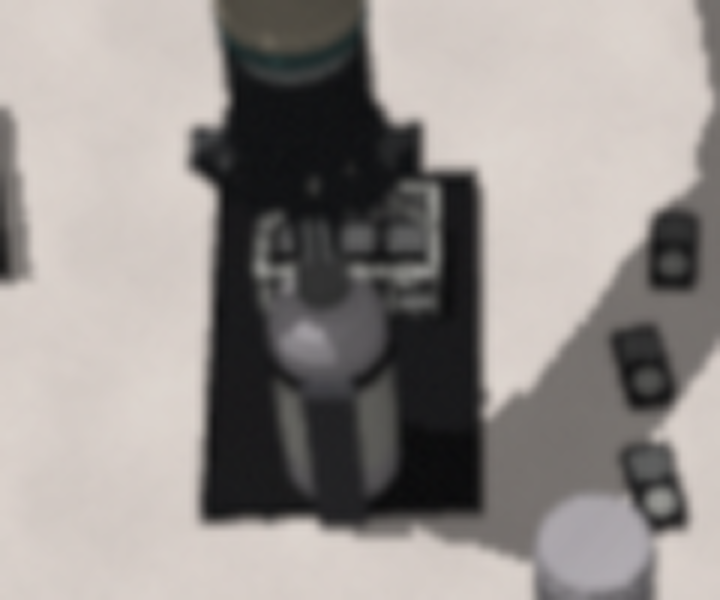

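The shut fingertips, at crop pixel (250, 318), are centred over the cap at (285, 322). I'll press now.

```bash
python3 -m crank '[[[0,0,0.4,0],[0,0,0.2,0],[0,0,0.2,0],[0,0,0,0]]]'
python3 - <<'E'
from h import *
I=ctrl.get_image("top");print(ctrl.read_state()["eef_pos"],ctrl.read_state()["force"])
E
```

```text
clock: 5.68
eef_pos: [583.2, -184.2, 186.6]
tool_rot: [-3.141, 0.002, -3.086]
force: [1.1, -0.2, 5.2]
width: 0.1
gripper_force: 2.9
[ 583.24941462 -184.23762366  187.01263619] [ 1.38231196 -0.60357151  5.46318667]
```

```bash
python3 -m crank '[[[0,0,0.1,0],[0,0,0.05,0],[0,0,0,0],[0,0,0,0]]]'
```

```text
clock: 6.07
eef_pos: [583.3, -184.3, 185.9]
tool_rot: [-3.141, 0.003, -3.086]
force: [-4.0, 1.4, 19.6]
width: 0.0
gripper_force: 9.8
```

The cap is bottomed out: the force jumped to 20 N at z = 186. I'll release it, rise and look at the basket.

```bash
python3 -m crank '[[[0,0,-0.4,0],[0,0,-1,0],[0,0,-1,0],[0,0,-0.4,0],[0.5,0,0,0],[0.5,0,0,0],[0,0,0,0],[0,0,0,0]]]'
python3 look.py w5 loop cap_top basket
python3 - <<'E'
import cv2
i=cv2.imread("pics/w5.png");cv2.imwrite("pics/w5c.png",cv2.resize(i[0:200,160:400],None,fx=3,fy=3,interpolation=2))
E
```

```text
clock: 6.73
eef_pos: [556.9, -185.2, 252.2]
tool_rot: [3.141, -0.001, -3.086]
force: [0.8, 0.3, 0.1]
width: -0.2
gripper_force: 0.0
[[-0.054, -0.946, -0.321, 474.565], [0.999, -0.052, -0.017, -188.893], [-0.001, -0.321, 0.947, 395.247], [0.0, 0.0, 0.0, 1.0]] [[297.8, 0.0, 279.4], [0.0, 297.8, 208.0], [0.0, 0.0, 1.0]]
loop [ 64.2 280.1] 0.61 [ 440.3 -190.4  118. ]
cap_top [256.7 276.9] 0.89 [ 581.6 -185.1  194. ]
basket [ 80.  282.5] 0.86 [ 443.6 -187.1    6. ]
6.9333 [ 557.99663266 -184.9876654   252.1436853 ] [ 3.14138492e+00 -2.78811304e-05 -3.08525157e+00] -0.10843663994293747 [-0.32901324  0.26039264 -0.26256023]
```

View pics/w5c.png

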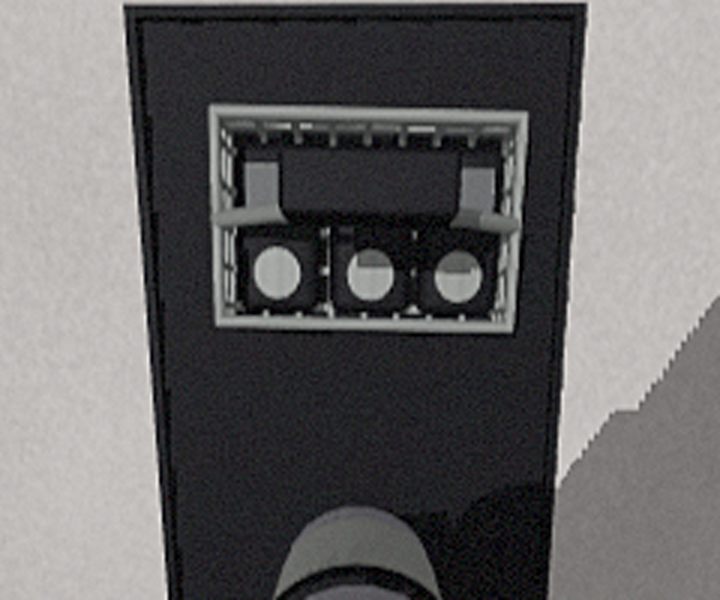

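The grip block spans crop cols 278–463 and rows 145–218, square to the tool. The cap is back up, found at its original place.

Run:
```python
from h import *
I=np.load("pics/w5.npy",allow_pickle=True).item()
for r,z in((218,118),(145,148)):
  print(np.round([at(I,(r/3,160+c/3),z) for c in(278,370.5,463)],1).tolist())
```

```text
[[448.1, -213.3, 118.0], [446.7, -187.1, 118.0], [445.3, -160.9, 118.0]]
[[434.5, -211.1, 148.0], [433.2, -188.3, 148.0], [432.0, -165.4, 148.0]]
```

```bash
python3 -m crank '[[[0.95,0.03,0,0],[0.95,0.03,0,0],[0.95,0.03,0,0],[0.95,0.03,0,0],[0.9,0,0,0],[0,0,0.9,0],[0,0,0.9,0],[0,0,0,0],[0,0,0,0]]]' -1
python3 look.py w6 loop
```

```text
clock: 7.68
eef_pos: [439.7, -188.6, 207.0]
tool_rot: [3.141, -0.002, -3.086]
force: [0.8, -0.0, 0.7]
width: 85.2
gripper_force: 0.0
[[-0.055, -0.946, -0.319, 357.529], [0.998, -0.052, -0.017, -192.386], [-0.0, -0.32, 0.947, 350.148], [0.0, 0.0, 0.0, 1.0]] [[297.8, 0.0, 279.4], [0.0, 297.8, 208.0], [0.0, 0.0, 1.0]]
loop [212.8 280.4] 0.57 [ 439.9 -187.1  118. ]
7.7833 [ 440.93133056 -189.10852786  208.26248388] [-3.14101259e+00  1.16579237e-03 -3.08546174e+00] 85.57349457574139 [ 0.25199754 -0.39979407 -0.77951296]
```

View pics/w6.png

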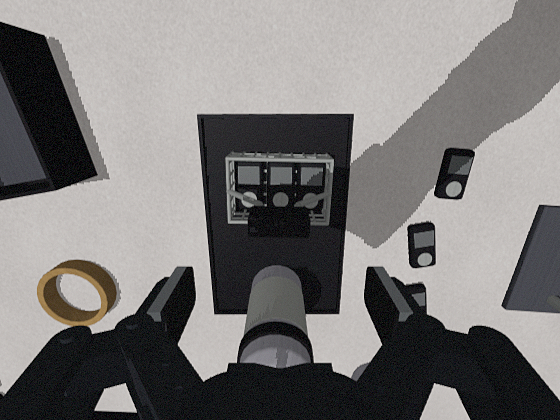

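The open fingers, at cols 190 and 368, straddle the grip block at cols 248–310. It's centred, so I'll descend 91 mm and grip.

```bash
python3 -m crank '[[[0,0,0.9,0],[0,0,0.9,0],[0,0,0.9,0],[0,0,0.6,0],[0,0,0.34,0],[0,0,0,0],[0,0,0,0]]]'
python3 -m crank '[[[0,0,0,0],[0,0,0,0],[0,0,0,0],[0,0,0,0],[0,0,0,0],[0,0,0,0],[0,0,0,0],[0,0,0,0]]]' 1
```

```text
clock: 8.37
eef_pos: [440.6, -189.1, 117.1]
tool_rot: [-3.141, 0.001, -3.086]
force: [0.4, 1.0, -0.0]
width: 85.3
gripper_force: 0.0
clock: 9.03
eef_pos: [440.6, -189.2, 117.6]
tool_rot: [-3.141, 0.002, -3.086]
force: [-1.8, 0.4, 5.2]
width: 44.6
gripper_force: 61.2
```

Gripped, with the pads 44.6 mm apart at 61 N. Lifting, then carrying to a spot in front of the hook tip.

```bash
python3 -m crank '[[[0,0,-0.3,0],[0,0,-0.7,0],[0,0,-0.9,0],[0,0,-0.9,0],[0,0,-0.7,0],[0,0,-0.3,0.5],[0,0,0,0.47],[0,0,0,0]]]'
python3 -m crank '[[[0.1,0.3,0,0],[0.2,0.6,0,0],[0.3,0.9,0,0],[0.3,1,0,0],[0.3,1,0,0],[0.16,1,0,0],[0,1,0,0],[0,1,0,0],[0,1,0,0],[0,1,0,0],[0,1,0,0],[0,1,0,0]]]'
python3 -m crank '[[[0,1,0,0],[0,1,0,0],[0,1,0,0],[0,0.7,0,0],[0,0.4,0,0],[0,0,0,0],[0,0,0,0],[0,0,0,0]]]'
python3 look.py w7 hook loop hookstand
```

```text
clock: 9.7
eef_pos: [439.9, -188.8, 212.6]
tool_rot: [-3.141, 0.001, 3.119]
force: [0.1, -0.2, -2.8]
width: 45.2
gripper_force: 62.1
clock: 10.7
eef_pos: [410.5, 83.3, 211.3]
tool_rot: [-3.141, -0.002, 3.121]
force: [-0.0, -0.0, -2.7]
width: 45.2
gripper_force: 62.1
clock: 11.37
eef_pos: [413.6, 182.7, 211.4]
tool_rot: [-3.14, -0.001, 3.118]
force: [-0.0, 0.0, -2.7]
width: 44.9
gripper_force: 62.1
[[0.024, -0.947, -0.321, 331.145], [1.0, 0.022, 0.01, 185.714], [-0.002, -0.321, 0.947, 354.395], [0.0, 0.0, 0.0, 1.0]] [[297.8, 0.0, 279.4], [0.0, 297.8, 208.0], [0.0, 0.0, 1.0]]
hook [355.4 285.8] 0.71 [515.9 185.8 170. ]
hook [309.9 155.5] 0.6 [471.1  90.1 170. ]
loop [272.4 278.2] 0.93 [472.7 180.6 118. ]
hookstand [256.6 285.6] 0.95 [519.6 188.5   0. ]
11.5667 [414.09531838 183.17637862 211.59588597] [-3.14123834e+00 -9.67888461e-05  3.11790878e+00] 45.25737154100301 [ 0.43312289 -0.33395749 -2.37119716]
```

View pics/w7.png

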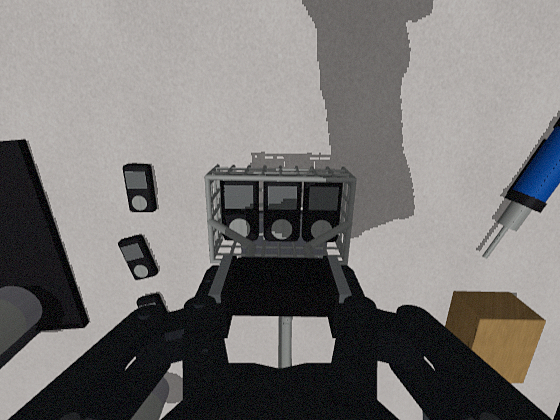

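The bar shows between the fingers at cols 279–291, rows 315–368. The basket hangs straight in the grip. Next I'll work out the lateral offset.

Run:
```python
from h import *
I=np.load("pics/w7.npy",allow_pickle=True).item()
g=cv2.cvtColor(I["img"],7)
for r in range(318,368,6):
    row=g[r,255:320].astype(int); print(r,row[10:45:1].tolist() if r in(324,354) else "")
    d=np.diff(cv2.GaussianBlur(row.astype("f4")[None],(3,1),0)[0]); a=np.argmin(d[10:36])+10; b=np.argmax(d[24:45])+24
    c=255.5+(a+b)/2; print(a+255,b+255,np.round(at(I,(r,c),168),1))
```

```text
318 
278 292 [482.1 186.2 168. ]
324 [178, 177, 178, 179, 174, 178, 180, 181, 180, 178, 181, 180, 183, 122, 64, 67, 85, 122, 101, 128, 125, 133, 130, 122, 120, 102, 110, 190, 179, 175, 176, 175, 173, 173, 178]
277 291 [487.6 185.3 168. ]
330 
278 291 [493.2 185.6 168. ]
336 
278 291 [498.9 185.5 168. ]
342 
278 291 [504.7 185.4 168. ]
348 
277 291 [510.5 184.9 168. ]
354 [178, 173, 175, 173, 176, 175, 175, 175, 175, 174, 173, 179, 183, 93, 68, 69, 90, 126, 125, 126, 133, 136, 134, 128, 115, 96, 127, 184, 177, 177, 177, 175, 174, 174, 174]
277 291 [516.5 184.8 168. ]
360 
277 291 [522.6 184.7 168. ]
366 
277 281 [528.6 180.5 168. ]
```

```bash
python3 -m crank '[[[0,0.16,0,0],[-0.4,0,0,0],[-0.7,0,0,0],[-0.7,0,0,0],[-0.7,0,0,0],[-0.7,0,0,0],[-0.6,0,0,0],[-0.28,0,0,0],[0,0,0,0],[0,0,0,0]]]'
python3 - <<'E'
from h import *
n=[]
for c in("scene","top"):
    I=ctrl.get_image(c); P=ctrl.read_state()["eef_pos"]
    for k in ctrl.place_of(c,"loop")[:1]: print(c,k["confidence"],at(I,k["position"],212))
    r,q=map(int,proj(I,P)); n.append(cv2.resize(I["img"][r-50:r+50,q-65:q+65,::-1],(400,308),interpolation=2))
cv2.imwrite("pics/c8.png",np.hstack(n)); print(P)
E
```

```text
clock: 12.4
eef_pos: [515.7, 185.9, 211.2]
tool_rot: [-3.141, -0.001, 3.119]
force: [-0.1, -0.5, -2.1]
width: 45.1
gripper_force: 62.2
top 0.97 [513.04044133 189.56108147 212.        ]
[514.94379108 186.24749586 211.46663392]
```

View pics/c8.png

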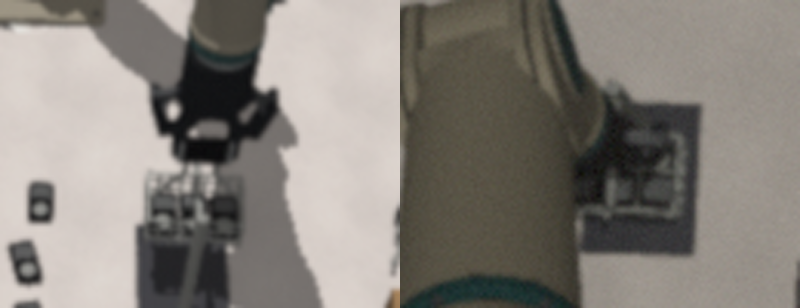

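The bar runs in under the grip block, between the wires. Lowering.

```bash
python3 -m crank '[[[0,-0.03,0.5,0],[0,0,0.5,0],[0,0,0.4,0],[0,0,0.18,0],[0,0,0,0],[0,0,0,0]]]'
```

```text
clock: 13.1
eef_pos: [516.0, 185.4, 172.1]
tool_rot: [-3.142, -0.0, 3.12]
force: [0.2, -0.3, -1.7]
width: 44.9
gripper_force: 62.1
```

```bash
python3 -m crank '[[[0,0,0.08,0],[0,0,0,0],[0,0,0,0]]]';python3 -m crank '[[[0,0,0.04,0],[0,0,0,0],[0,0,0,0]]]'
```

```text
clock: 13.35
eef_pos: [516.2, 185.4, 170.4]
tool_rot: [3.141, 0.0, 3.12]
force: [0.1, 0.3, -2.6]
width: 45.2
gripper_force: 62.1
clock: 13.6
eef_pos: [516.4, 185.5, 169.5]
tool_rot: [3.141, 0.001, 3.12]
force: [-0.2, -0.0, 1.4]
width: 45.2
gripper_force: 62.7
```

The load has moved onto the hook, with the force going from -2.6 to +1.4 N. Opening partway and letting it settle.

```bash
python3 -m crank '[[[0,0,0,0],[0,0,0,0],[0,0,0,0],[0,0,0,0],[0,0,0,0],[0,0,0,0],[0,0,0,0],[0,0,0,0]]]' -1
python3 -m crank '[[[0,0,-0.3,0],[0,0,-0.6,0],[0,0,-0.8,0],[0,0,-0.8,0],[0,0,-0.8,0],[0,0,-0.6,0],[0.5,0,-0.5,0],[1,0,0,0],[1,0,0,0],[1,0,0,0],[1,0,0,0],[0,0,0,0]]]'
python3 -m crank '[[[0,-1,0,0],[0,-1,0,0],[0,-1,0,0],[0,-1,0,0],[0,-1,0,0],[0,-1,0,0],[0,0,0,0],[0,0,0,0],[0,0,0,0],[0,0,0,0],[0,0,0,0],[0,0,0,0]]]'
python3 - <<'E'
from h import *
n=[]
T=(516,185,120)
for c in("scene","top","wrist"):
    I=ctrl.get_image(c)
    for k in ctrl.place_of(c,"loop")[:1]: print(c,k["position"],k["confidence"],at(I,k["position"],170))
    r,q=map(int,proj(I,T)); print(r,q)
    if c!="wrist": r=max(r,55);n.append(cv2.resize(I["img"][r-50:r+50,q-45:q+45,::-1],(270,300),interpolation=2))
    else: n.append(cv2.resize(I["img"][120:420,290:560,::-1],(260,300)))
cv2.imwrite("pics/c9.png",np.hstack(n))
E
```

```text
clock: 14.27
eef_pos: [516.1, 185.4, 169.0]
tool_rot: [3.142, -0.0, 3.12]
force: [-0.5, 0.2, -0.4]
width: 85.3
gripper_force: 0.0
clock: 15.27
eef_pos: [398.6, 187.7, 279.4]
tool_rot: [-3.141, -0.004, 3.123]
force: [-0.9, 0.7, -0.0]
width: 85.0
gripper_force: 0.0
clock: 16.27
eef_pos: [400.4, 38.6, 279.0]
tool_rot: [3.141, -0.0, 3.122]
force: [-0.1, 0.5, -0.8]
width: 85.6
gripper_force: 0.0
scene [188.2, 332.2] 0.64 [532.46386494 183.23169485 170.        ]
193 330
top [220.1, 204.2] 0.68 [509.28545841 191.28587057 170.        ]
220 209
wrist [312.7, 428.3] 0.55 [518.74621557 187.16888472 170.        ]
282 406
```

View pics/c9.png

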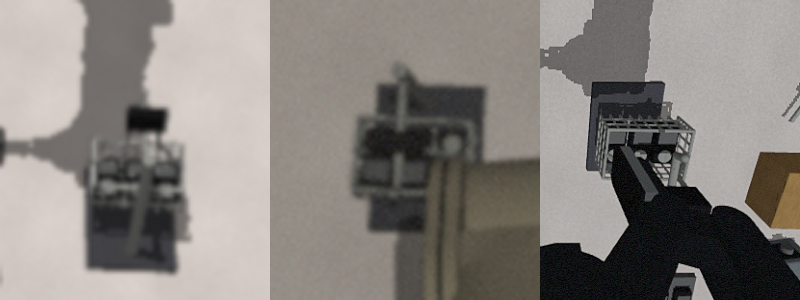

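The basket hangs level on the bar. I'll wait a few seconds, confirm it's still, and check the cap.

```bash
for i in 1 2 3; do python3 -m crank '[[[0,0,0,0],[0,0,0,0],[0,0,0,0],[0,0,0,0],[0,0,0,0],[0,0,0,0],[0,0,0,0],[0,0,0,0],[0,0,0,0],[0,0,0,0],[0,0,0,0],[0,0,0,0]]]' >/dev/null; done
python3 - <<'E'
from h import *
A=[ctrl.get_image("scene")["img"][140:250,290:380].astype(float) for _ in range(8)]
print([round(np.abs(a-A[0]).mean(),2) for a in A], ctrl.read_state()["clock"],[ (k["position"],k["confidence"]) for k in ctrl.place_of("scene","cap_top")[:1]])
E
```

```text
[np.float64(0.0), np.float64(0.3), np.float64(0.29), np.float64(0.29), np.float64(0.29), np.float64(0.29), np.float64(0.29), np.float64(0.29)] 19.9667 [([196.2, 223.7], 0.53)]
```

```bash
python3 -c "from cell import ctrl; print(ctrl.finish_job())"
```

```text
the job is handed in; nothing more can be done
None
```

I sprayed the basket where it stood, pressing the cap all the way down and letting it spring back. It now hangs level and still on the hook with the arm clear, and I handed the job in at about 20 s of the 54 s allowed.

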